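# Pack the wire spools into the carry tray and lock the keeper bar

## Task

The wire display is being packed up: swing the tray's keeper bar fully open, then slide every spool of wire straight up off its spindle on the rack and lay them all flat in a row on the floor of the long tray. When they are all in, swing the keeper bar shut over them, fully home into its detent. Leave the other things on the bench (can, screwdriver, pail) where they are.

Things in the scene. Friction and masses are not known exactly. Their poses are not given: they have to be found in the camera images.
- rack: Fixed grey steel base plate, 210 (x) x 290 (y) x 12 mm thick, with five upright steel spindles, 16 mm in diameter, whose tips are 82 mm above the bench. Origin: centre of the underside; z up. Spindles stand at (x, y) mm in its frame: (55, -110), (55, 0), (55, 110), (-55, -55), (-55, 55). Three to five of them carry one spool each.
- spool1: Black plastic spool wound with steel wire, 60 mm in diameter, 44 mm high, with a 23 mm bore, about 0.3 kg; it stands on the rack's plate round a spindle that stands out 26 mm above the spool's top. Origin: on the axis at mid-height; z along the axis. None if absent.
- spool2: Black plastic spool wound with steel wire, 60 mm in diameter, 44 mm high, with a 23 mm bore, about 0.3 kg; it stands on the rack's plate round a spindle that stands out 26 mm above the spool's top. Origin: on the axis at mid-height; z along the axis. None if absent.
- spool3: Black plastic spool wound with steel wire, 60 mm in diameter, 44 mm high, with a 23 mm bore, about 0.3 kg; it stands on the rack's plate round a spindle that stands out 26 mm above the spool's top. Origin: on the axis at mid-height; z along the axis. None if absent.
- spool4: Black plastic spool wound with steel wire, 60 mm in diameter, 44 mm high, with a 23 mm bore, about 0.3 kg; it stands on the rack's plate round a spindle that stands out 26 mm above the spool's top. Origin: on the axis at mid-height; z along the axis. None if absent.
- spool5: Black plastic spool wound with steel wire, 60 mm in diameter, 44 mm high, with a 23 mm bore, about 0.3 kg; it stands on the rack's plate round a spindle that stands out 26 mm above the spool's top. Origin: on the axis at mid-height; z along the axis. None if absent.
- tray: Fixed aluminium tray, 100 (x) x 380 (y) mm; floor top 6 mm and rim 20 mm above the bench; the trough inside is 80 (x) x 360 (y) mm: five spools fit in one row along y. Origin: centre of the underside; z up. Hinge block 46 mm high at y = 190 to 250 mm; catch block 55 mm high at y = -190 to -212 mm, with a lug to 69 mm.
- keeper (a joint): Angle of the steel keeper bar about its upright pin, rad. 0: shut, along the middle of the tray; grows as it swings level towards the tray's +x side, to 1.45 fully open (stop). The hinge is stiff (about 0.06 N m): the bar stays where it is left. Its detent is the seat on top of the catch block, against the lug: the bar is home in it only at 0. It starts part open, across the tray.
- keeper_hinge (a point): Point on the keeper's hinge pin axis at the underside of the bar, 56 mm above the bench, at (0, 220) mm in the tray's frame. The bar is 24 mm wide, 10 mm thick (56 to 66 mm above the bench), and reaches 418 mm from the pin.
- keeper_knob (a point): Middle of the bar's upright round black knob, 22 mm in diameter, 40 mm high (66 to 106 mm above the bench), 140 mm from the hinge pin.
- spray_can: Bystander: upright can, 54 mm in diameter, 120 mm high. Origin: centre of its underside.
- screwdriver: Bystander: screwdriver lying along its x, handle to -x.
- pail: Bystander: open steel pail, 100 mm in diameter, 100 mm high. Origin: centre of its underside.
Things that resemble listed ones, but are neither listed nor needed, are in the scene too. Leave any blue or yellow look-alike of the spool4 alone.

How it is judged (in metres and radians):
On the way, in this order (a step that is already met when the one before it is completed fails the run):
1. the keeper bar has been swung open (value of joint keeper above 1.1 rad), for 0.2 s.
2. every spool has been laid flat on the tray floor (x of spool1 in the frame of tray between -0.03 and 0.03 m and y of spool1 in the frame of tray between -0.17 and 0.17 m and z of spool1 in the frame of tray between 0.02 and 0.035 m and (angle between spool1's own z axis and vertical below 0.15 rad or angle between spool1's own z axis and vertical above 2.99 rad) and x of spool2 in the frame of tray between -0.03 and 0.03 m and y of spool2 in the frame of tray between -0.17 and 0.17 m and z of spool2 in the frame of tray between 0.02 and 0.035 m and (angle between spool2's own z axis and vertical below 0.15 rad or angle between spool2's own z axis and vertical above 2.99 rad) and x of spool3 in the frame of tray between -0.03 and 0.03 m and y of spool3 in the frame of tray between -0.17 and 0.17 m and z of spool3 in the frame of tray between 0.02 and 0.035 m and (angle between spool3's own z axis and vertical below 0.15 rad or angle between spool3's own z axis and vertical above 2.99 rad) and x of spool4 in the frame of tray between -0.03 and 0.03 m and y of spool4 in the frame of tray between -0.17 and 0.17 m and z of spool4 in the frame of tray between 0.02 and 0.035 m and (angle between spool4's own z axis and vertical below 0.15 rad or angle between spool4's own z axis and vertical above 2.99 rad) and x of spool5 in the frame of tray between -0.03 and 0.03 m and y of spool5 in the frame of tray between -0.17 and 0.17 m and z of spool5 in the frame of tray between 0.02 and 0.035 m and (angle between spool5's own z axis and vertical below 0.15 rad or angle between spool5's own z axis and vertical above 2.99 rad)), for 0.2 s.
At the end, for the whole second after the job is handed in: Every spool present lies flat (within 0.15 rad) on the floor of the tray, inside its walls, at rest and released, and the keeper bar is home in its detent (within 0.04 rad of shut) (all of step 2 and linear speed of each of spool1, spool2, spool3, spool4, spool5 below 0.02 m/s and value of joint keeper below 0.04 rad); the robot touches nothing.
It fails at once if a bystander (can, screwdriver, pail) was knocked more than 30 mm from its place (distance of any of spray_can, screwdriver, pail from where it was at the start of the episode above 0.03 m).
Of spool1, spool2, spool3, spool4, spool5 only 3 to 5 are there at a start; the rules pass over those that are not, and their reading is None.
At some moment in a run one of spool1, spool2, spool3, spool4, spool5 may be knocked a few centimetres aside while the robot is not near it.
Once in a run the grip may slacken for a moment while it holds something.
It also fails if it takes over 210 s, if anything falls off the work surface, if the arm or the gripper's body presses on something with over 40 N, if the wrist force passes 120 N, or if a joint passes its speed limit or range.

## Robot

A 6-joint arm with a two-finger parallel gripper is mounted at the origin on the work surface. World frame = base frame: x ahead of the robot, y to its left, z up, the work surface at z = 0. Lengths are in m, angles in degrees, forces in N, time in s.
With the tool pointing down it reaches from about 0.275 to 0.975 m from the base axis. Payload 8.4 kg.
Tool frame: the origin (TCP) lies on the centre line of the jaws, within the pads' length; the fingertips stand 14 mm ahead of it and the grasp point (between the pads) lies 5 mm behind it; z points along the fingers, y is the line along which they close (so a half turn about z gives the same grasp; the last joint's range is limited). The gripper opens to 92 mm and grips with 3 to 60 N. Pads are 20 mm wide; open, the fingers measure 128 mm over their backs; the gripper's body (75 mm by 189 mm) begins 69 mm behind the grasp point.
Start: joints at [-70.038, 20.225, 93.587, -0, 66.188, -0.138], TCP at [0.215, -0.587, 0.229] pointing down, gripper open.
Joint ranges: [-150.9, 150.9], [-52.94, 120.26], [3.33, 152.33], [-74.26, 254.26], [0, 154.13], [-172.89, 172.89]. Speed limits (degrees/s): [127.2, 127.2, 159.86, 180, 180, 180].

## Interface

Orientations are given as a 3x3 rotation matrix whose columns are the frame's x, y, z axes.
In Python, from plant import arm gives the robot as it stands.
- The arm moves only by the tool drive_tool, never from a script. Its argument "rows" is a list of rows, each a list of 3 entries, a list of its own where there are three numbers: the finger opening in mm, from 0 to 91.9, then the shift along the tool's x, y, z in mm, then the turn about the tool's z in degrees. A call has 1 to 12 rows; each row shifts and turns the commanded pose from where the row before left it, along the tool's axes as they then stand; what a row does not reach is not made up. A row lasts 1/8 s, in which the tool goes at most 62.5 mm and 10.7 degrees, less where a joint would pass 70% of its speed; a pose out of reach is approached as far as the arm can. A call with a gripper value outside its range is refused whole. The fingers move at their own pace and stop on an object; "newtons" is the grip in N (left out, the last holds). Time passes only in rows, so rows that do not move let the fingers close. It gives the time, the measured TCP pose, the force, the opening and the grip force at its end, in the units of the state.
- arm.state(): the state, without advancing time (a new reading comes with each control period).
- arm.camera(name): name is "scene" or "top"; returns a dict with "image" (400x640x3 uint8, red, green, blue), "depth" (400x640 float32, m along the optical axis (not along the pixel's ray), 0 where there is no reading), "fx", "fy", "cx", "cy" (pixels), "extrinsics" (4x4, takes a point from camera to world coordinates). Camera axes: x right, y up, looking along -z (the intrinsics and any distortion apply to the point x, -y, -z); pixel columns grow to the right and rows downward; lengths in m; the calibration is good to about 2 mm. A picture is of the moment at which its call begins.
- arm.job_done(): hands the job in; it is judged then, once.
The state is a dict: "time": time; "joint_positions": joint angles; "joint_velocities": joint speeds; "effort": joint torques, N m; "tool_pos": TCP position; "eef_rot": TCP orientation; "force": force on the tool from outside, world axes, zero at the start; "moment": the same for the moment, N m; "opening": finger opening in m; "finger_force": force on a finger pad.
Only numpy, scipy, OpenCV 4.12 (cv2) and the standard library are available. Lean on these libraries where they do the work, as an engineer would, in place of code of your own. Each camera call takes 0.05 s, during which the arm holds its last target. There are 200 camera calls.

## Working session

There is one attempt and no reset: what is moved stays moved. The work goes in short steps, Python scripts to look and compute and a tool call to move; the robot and the scene stay as the last step left them, time stands still between calls to the robot, and variables do not carry over. Pictures are saved under pics/ and viewed, at most 14 in all, crops included, and the job is handed in when it is done.

Besides the shell and the picture viewer there is one more tool, called after "Call:" as name([rows], argument=value, ...), one row to a line, values as JSON. drive_tool: Moves the arm, as the interface text tells. Its arguments: {"type":"object","properties":{"rows":{"type":"array"},"newtons":{"type":"number"}},"required":["rows"]}

```bash
ls; mkdir -p pics; cat > h.py <<'E'
import numpy as np, cv2
from plant import arm
def shot(n):
    c=arm.camera(n); return c
def save(c,f): cv2.imwrite('pics/'+f,cv2.cvtColor(c['image'],cv2.COLOR_RGB2BGR))
def pts(c):
    d=c['depth']; v,u=np.mgrid[:400,:640]
    P=np.stack([(u-c['cx'])/c['fx']*d,-(v-c['cy'])/c['fy']*d,-d],-1)
    E=np.array(c['extrinsics']); W=P@E[:3,:3].T+E[:3,3]; W[d==0]=np.nan; return W
def ray(c,u,v,z):
    E=np.array(c['extrinsics']); r=E[:3,:3]@np.array([(u-c['cx'])/c['fx'],-(v-c['cy'])/c['fy'],-1.])
    o=E[:3,3]; return o+r*(z-o[2])/r[2]
E
python3 - <<'E'
from h import *
for n in('top','scene'):
    c=shot(n); save(c,n+'0.png'); print(n,c['fx'],c['cx'],c['cy'],np.round(c['extrinsics'],3).tolist(), [k for k in c])
    np.savez(n+'0.npz',**{k:c[k] for k in c})
print(arm.state())
E
```

```text
pics
top 364.45405466605234 313.4971752993902 201.21769912621625 [[-0.015, 0.998, -0.053, 0.477], [-1.0, -0.015, 0.017, 0.038], [0.016, 0.053, 0.998, 1.041], [0.0, 0.0, 0.0, 1.0]] ['image', 'depth', 'fx', 'fy', 'cx', 'cy', 'extrinsics']
scene 433.0311806402593 322.24514511246093 196.24590989127847 [[0.061, -0.843, 0.535, 1.223], [0.998, 0.05, -0.034, -0.026], [0.002, 0.536, 0.844, 1.192], [0.0, 0.0, 0.0, 1.0]] ['image', 'depth', 'fx', 'fy', 'cx', 'cy', 'extrinsics']
{'time': 0.1, 'joint_positions': array([-7.00388010e+01,  2.02576814e+01,  9.36253870e+01, -2.37539899e-04,
        6.61883303e+01, -1.36833784e-01]), 'joint_velocities': array([-0.01313059, -0.05923508, -0.07929288, -0.0320337 ,  0.06627985,
       -0.00518419]), 'effort': array([-9.20622515e-04, -5.94910848e+01, -3.34930551e+01,  6.97770738e-02,
        1.85856374e-02, -2.59613472e-05]), 'tool_pos': array([ 0.21462328, -0.58652737,  0.22794361]), 'eef_rot': array([[ 9.39105475e-01,  3.43628757e-01, -4.28977756e-04],
       [ 3.43629025e-01, -9.39104746e-01,  1.16998425e-03],
       [-8.14813871e-07, -1.24614782e-03, -9.99999224e-01]]), 'force': array([-0.52031527, -0.01590536,  0.3692985 ]), 'moment': array([-0.03741984, -0.00651684,  0.00599054]), 'finger_force': 0.0, 'opening': 0.09199005443873935}
```

View pics/top0.png

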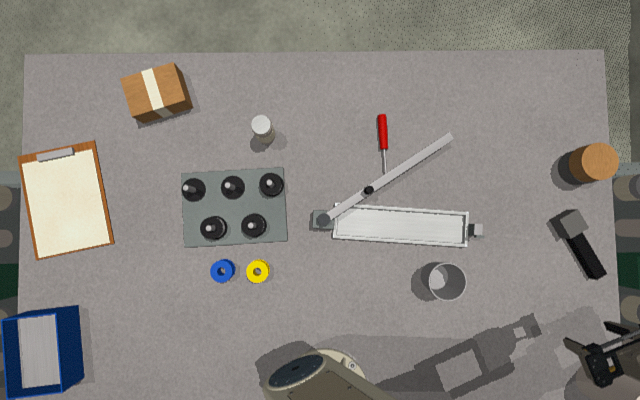

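View pics/scene0.png

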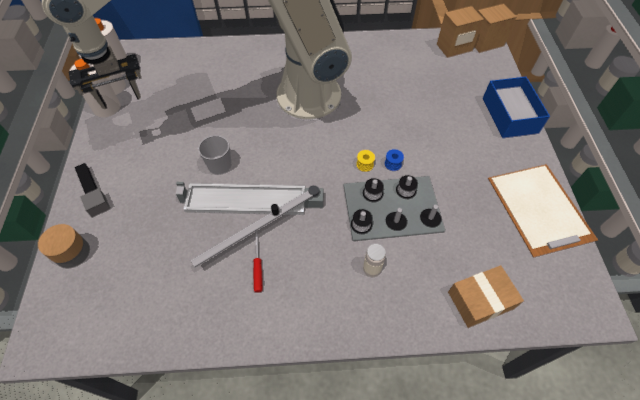

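Top view: five black round things on the rack (193,189), (232,187), (270,184), (214,228), (255,226), with blue (222,271) and yellow (257,272) look-alikes on the bench. The keeper knob is at (369,190) and the tray's middle is at (400,226). In the scene view, (397,220) and (430,215) look flatter, so I'll check them by crop and heights.

```bash
python3 - <<'E'
from h import *
T=dict(np.load('top0.npz')); S=dict(np.load('scene0.npz'))
a=cv2.cvtColor(T['image'],cv2.COLOR_RGB2BGR)[160:290,170:300]; b=cv2.cvtColor(S['image'],cv2.COLOR_RGB2BGR)[150:250,335:450]
cv2.imwrite('pics/crop1.png',np.hstack([cv2.resize(a,(400,400),interpolation=2),cv2.resize(b,(400,400),interpolation=2)]))
for n,c in(('T',T),('S',S)):
    W=pts(c); print(n,'bench z',np.nanmedian(W[300:310,150:250,2]) if n=='T' else np.nanmedian(W[300:310,100:200,2]))
    np.save(n+'W.npy',W)
W=np.load('TW.npy')
# rack: gray plate contour
im=T['image']; 
for nm,(u,v) in dict(a=(193,189),b=(232,187),c=(270,184),d=(214,228),e=(255,226)).items():
    z=W[v-16:v+17,u-16:u+17]; h=z[...,2]
    m=(im[v-16:v+17,u-16:u+17].max(-1)<60)
    print(nm,'z pct of dark',np.round(np.nanpercentile(h[m],[5,25,50,75,95,100]),3),m.sum(),'xy',np.round(np.nanmedian(z[m],0),3))
# tray rim: heights 12..28mm in region
h=W[...,2]
# knob
v,u=np.mgrid[:400,:640]
m=(h>.085)&(h<.12)&(abs(u-369)<12)&(abs(v-190)<12); print('knob',m.sum(),np.nanmean(W[m],0), ray(T,369,190,.106))
m=(h>.05)&(h<.075)&(u>320)&(u<460)&(v>125)&(v<235); 
cs=cv2.minAreaRect(np.argwhere(m)[:,::-1].astype(np.float32)); print('bar',m.sum(),cs)
p=W[m][:,:2]; print('bar ends',p[p[:,1].argmin()],p[p[:,1].argmax()], cv2.fitLine(p.astype(np.float32),cv2.DIST_HUBER,0,.01,.01).ravel())
m=(h>.013)&(h<.03)&(u>320)&(u<490)&(v>195)&(v<255)
p=W[m][:,:2]*1000; r=cv2.minAreaRect(p.astype(np.float32)); print('tray',m.sum(),r,cv2.boxPoints(r))
m=(h>.006)&(h<.02)&(u>170)&(u<300)&(v>155)&(v<255)
p=W[m][:,:2]*1000; r=cv2.minAreaRect(p.astype(np.float32)); print('rack',m.sum(),r,cv2.boxPoints(r))
E
```

```text
T bench z 0.000654370925847747
S bench z -0.0010292037622594563
a z pct of dark [0.01  0.012 0.013 0.015 0.017 0.068] 338 xy [0.565 0.354 0.013]
b z pct of dark [0.01  0.012 0.013 0.014 0.016 0.046] 350 xy [0.572 0.245 0.013]
c z pct of dark [0.012 0.053 0.056 0.057 0.059 0.061] 385 xy [0.575 0.135 0.056]
d z pct of dark [0.013 0.054 0.056 0.058 0.059 0.08 ] 393 xy [0.461 0.292 0.056]
e z pct of dark [0.012 0.054 0.056 0.057 0.059 0.061] 396 xy [0.467 0.182 0.056]
knob 61 [ 0.55444238 -0.12117018  0.10501084] [ 0.55355264 -0.12141838  0.106     ]
bar 1336 ((384.8109130859375, 177.98236083984375), (11.911701202392578, 158.3988800048828), 55.895503997802734)
bar ends [ 0.69581074 -0.36128242] [0.46765232 0.00272268] [ 0.5364512  -0.8439313   0.58859444 -0.17529379]
tray 1124 ((461.6640319824219, -224.51910400390625), (380.84820556640625, 100.20012664794922), 85.17182922363281) [[ 395.71414  -410.0507  ]
 [ 495.55875  -418.4843  ]
 [ 527.6139    -38.98752 ]
 [ 427.76932   -30.553894]]
rack 6324 ((527.4318237304688, 237.7376708984375), (347.1207580566406, 258.6087951660156), 85.63429260253906) [[385.2908    74.52382 ]
 [643.14923   54.837936]
 [669.5729   400.95154 ]
 [411.71442  420.6374  ]]
```

View pics/crop1.png

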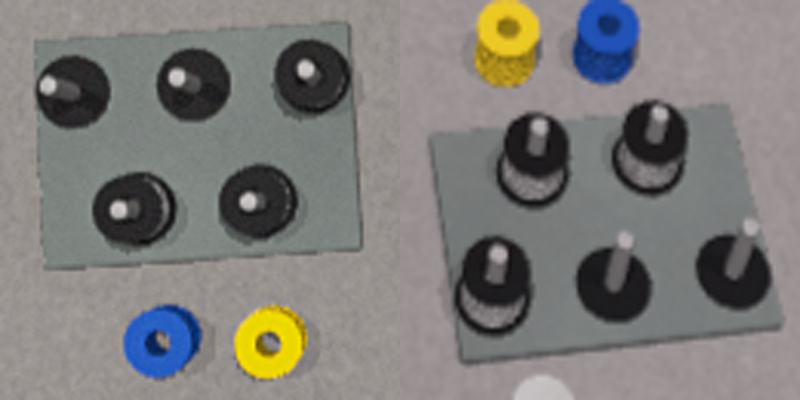

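Three spools stand on the rack, at top-view pixels (270,184), (214,228) and (255,226), with tops at 56 mm. The black discs at (193,189) and (232,187) are flat (about 13 mm, at plate level) and are not spools. The blue and yellow ones are look-alikes to leave alone. Tray size 381 x 100 and pin-to-knob 138 mm agree with the given sizes.

```bash
cat >> h.py <<'E'
TC=np.array([.4617,-.2245]); TY=np.array([.0842,.9964]); TX=np.array([.9964,-.0842]); PIN=TC+.22*TY
def delta(*targets):
    s=arm.state(); R=np.array(s['eef_rot']); p=s['tool_pos']
    for t in targets:
        d=np.array(t)-p; print('d tool mm',np.round(R.T@d*1000,1),'-> ',np.round(t,4)); p=np.array(t)
def tray(x,y,z): return np.r_[TC+x*TX+y*TY,z]
def knob(a,z=.088): return np.r_[PIN+.14*(np.sin(a)*TX-np.cos(a)*TY),z]
def spools(c,W,zlo,zhi,box):
    m=(c['image'].max(-1)<70)&(W[...,2]>zlo)&(W[...,2]<zhi)&(W[...,0]>box[0])&(W[...,0]<box[1])&(W[...,1]>box[2])&(W[...,1]<box[3])
    n,l,st,_=cv2.connectedComponentsWithStats(m.astype(np.uint8))
    out=[]
    for i in range(1,n):
        if st[i,4]>80:
            p=W[l==i]; (x,y),r=cv2.minEnclosingCircle((p[:,:2]*1000).astype(np.float32)); out.append((x/1000,y/1000,r/1000,np.median(p[:,2]),st[i,4]))
    return np.round(out,4)
E
python3 - <<'E'
from h import *
for n in 'TS':
    c=dict(np.load({'T':'top0.npz','S':'scene0.npz'}[n])); W=np.load(n+'W.npy'); print(spools(c,W,.046,.066,(.38,.68,.06,.42)))
    m=(W[...,2]>.072)&(W[...,2]<.09)&(W[...,0]>.38)&(W[...,0]<.68)&(W[...,1]>.06)&(W[...,1]<.42)
    k,l,st,_=cv2.connectedComponentsWithStats(m.astype(np.uint8)); print('tips',[(np.round(W[l==i].mean(0),4),st[i,4]) for i in range(1,k) if st[i,4]>3])
    m=(W[...,2]>.098)&(W[...,2]<.113)&(abs(W[...,0]-.554)<.03)&(abs(W[...,1]+.121)<.03); print('knob',W[m].mean(0),m.sum())
d=np.array([.554,-.1213])-PIN; print(PIN,np.hypot(*d),'a',np.arctan2(d@TX,-d@TY))
print([knob(a) for a in(.68,.9,1.1,1.3,1.45,1.5)])
# tool-aligned deltas (tool x=TX, y=-TY)
s=arm.state(); d=np.array([.554,-.1213])-s['tool_pos'][:2]; print('aligned',d@TX*1000,-d@TY*1000)
E
```

```text
[[5.795e-01 1.391e-01 2.990e-02 5.670e-02 3.160e+02]
 [4.668e-01 1.878e-01 2.970e-02 5.650e-02 3.320e+02]
 [4.611e-01 2.977e-01 2.990e-02 5.670e-02 3.270e+02]]
tips [(array([0.579 , 0.1381, 0.082 ]), np.int32(27)), (array([0.5733, 0.2473, 0.0817]), np.int32(29)), (array([0.5685, 0.3567, 0.0807]), np.int32(35)), (array([0.4669, 0.1878, 0.0822]), np.int32(31)), (array([0.4616, 0.2968, 0.0806]), np.int32(32))]
knob [ 0.55478289 -0.12168778  0.10620265] 56
[[4.666e-01 2.967e-01 3.100e-02 5.370e-02 1.780e+02]
 [4.727e-01 1.862e-01 3.160e-02 5.390e-02 1.800e+02]
 [5.832e-01 1.352e-01 3.220e-02 5.370e-02 2.130e+02]]
tips [(array([0.4679, 0.2949, 0.0777]), np.int32(21)), (array([0.4736, 0.1858, 0.0785]), np.int32(20)), (array([0.5758, 0.3545, 0.0791]), np.int32(24)), (array([0.5794, 0.2453, 0.0788]), np.int32(23)), (array([0.586 , 0.1361, 0.0787]), np.int32(22))]
knob [ 0.56131062 -0.1244612   0.10368812] 41
[ 0.480224 -0.005292] 0.13748001396566706 a 0.6507430486322963
[array([ 0.55877208, -0.1211725 ,  0.088     ]), array([ 0.58216743, -0.10123796,  0.088     ]), array([ 0.59919687, -0.0790724 ,  0.088     ]), array([ 0.61148324, -0.05396544,  0.088     ]), array([ 0.617283  , -0.03380376,  0.088     ]), array([ 0.61853671, -0.02691803,  0.088     ])]
aligned 298.98282362893883 -492.1280702887228
```

Call:
drive_tool([
  [50,[0,0,0],8.3],
  [50,[0,0,0],8.3],
  [50,[0,0,0],8.3],
], newtons=20)

```text
time: 0.48
tool_pos: [0.2147, -0.5867, 0.2281]
eef_rot: [[0.996, -0.088, -0.0], [-0.088, -0.996, 0.001], [-0.0, -0.001, -1.0]]
force: [-0.0, 0.1, -0.4]
opening: 0.0639
finger_force: 0.0
```

Call:
drive_tool([
  [50,[30,-49,0],0],
  [50,[30,-49,0],0],
  [50,[30,-49,0],0],
  [50,[30,-49,0],0],
  [50,[30,-49,0],0],
  [50,[30,-49,0],0],
  [50,[30,-49,0],0],
  [50,[30,-49,0],0],
  [50,[30,-49,0],0],
  [50,[30,-49,0],0],
  [50,[0,0,0],0],
  [50,[0,0,0],0],
])

```text
time: 1.98
tool_pos: [0.5542, -0.1238, 0.2282]
eef_rot: [[0.997, -0.083, -0.001], [-0.083, -0.997, -0.0], [-0.001, 0.0, -1.0]]
force: [-0.8, 0.0, 0.2]
opening: 0.0498
finger_force: 0.0
```

```bash
python3 - <<'E'
from h import *
delta((.557,-.1225,.088))
# tray from scene view, pre-occlusion
c=dict(np.load('scene0.npz')); W=np.load('SW.npy'); h=W[...,2]
m=(h>.012)&(h<.028)&(W[...,0]>.39)&(W[...,0]<.54)&(W[...,1]<-.02)&(W[...,1]>-.43)
r=cv2.minAreaRect((W[m][:,:2]*1000).astype(np.float32)); print(m.sum(),r)
E
```

```text
d tool mm [  2.8  -1.6 140.2] ->  [ 0.557  -0.1225  0.088 ]
883 ((466.7000427246094, -224.3922576904297), (408.72735595703125, 106.82781219482422), 85.8484115600586)
```

Call:
drive_tool([
  [50,[3,-2,40],0],
  [50,[0,0,40],0],
  [50,[0,0,40],0],
  [50,[0,0,20],0],
  [15,[0,0,0],0],
  [15,[0,0,0],0],
  [15,[0,0,0],0],
  [15,[0,0,0],0],
])

```text
time: 2.98
tool_pos: [0.5592, -0.1231, 0.0899]
eef_rot: [[0.997, -0.083, 0.003], [-0.083, -0.997, -0.002], [0.003, 0.001, -1.0]]
force: [1.4, -5.6, -0.8]
opening: 0.0216
finger_force: 20.0
```

```bash
sed -i 's/TC=np.array(\[.4617,-.2245\])/TC=np.array([.464,-.225])/' h.py; python3 - <<'E'
from h import *
p=arm.state()['tool_pos']; print(p); d=p[:2]-PIN; a=np.arctan2(d@TX,-d@TY); print(np.hypot(*d),a)
delta(*[knob(t,p[2]) for t in(.65,.8,.95,1.1,1.25,1.37,1.43)])
E
```

```text
[ 0.55920322 -0.12305487  0.08990739]
0.14010811155872224 0.6634220736721415
d tool mm [-1.6  1.1 -0. ] ->  [ 0.5576 -0.124   0.0899]
d tool mm [ 15.7 -13.9   0. ] ->  [ 0.5744 -0.1114  0.0899]
d tool mm [ 13.5 -16.1   0. ] ->  [ 0.5891 -0.0965  0.0899]
d tool mm [ 10.9 -17.9   0. ] ->  [ 0.6015 -0.0796  0.0899]
d tool mm [  8.1 -19.3  -0. ] ->  [ 0.6112 -0.061   0.0899]
d tool mm [  4.3 -16.2  -0. ] ->  [ 0.6169 -0.0452  0.0899]
d tool mm [ 1.4 -8.3 -0. ] ->  [ 0.619  -0.037   0.0899]
```

Call:
drive_tool([
  [15,[14,-13,0],0],
  [15,[13.5,-16,0],0],
  [15,[11,-18,0],0],
  [15,[8,-19,0],0],
  [15,[4,-16,0],0],
  [15,[1.5,-8,0],0],
  [15,[0,0,0],0],
  [15,[0,0,0],0],
])

```text
time: 3.98
tool_pos: [0.6192, -0.0371, 0.0901]
eef_rot: [[0.997, -0.083, 0.004], [-0.083, -0.997, -0.001], [0.005, 0.0, -1.0]]
force: [5.2, -1.2, 2.5]
opening: 0.0216
finger_force: 20.0
```

```bash
python3 - <<'E'
from h import *
p=arm.state()['tool_pos']; print(p); d=p[:2]-PIN; a=np.arctan2(d@TX,-d@TY); print(np.hypot(*d),a)
E
```

```text
[ 0.61918158 -0.03710404  0.0900804 ]
0.14019892368810408 1.4298605104763018
```

Call:
drive_tool([
  [50,[0,0,0],0],
  [50,[0,0,0],0],
  [60,[0,0,0],0],
  [60,[0,0,-50],0],
  [80,[0,0,-50],0],
  [85,[-13,-42,0],0],
  [85,[-13,-43,0],0],
  [85,[-13,-43,0],0],
  [85,[-13,-42,0],0],
  [85,[0,0,0],0],
  [85,[0,0,0],0],
])

```text
time: 5.35
tool_pos: [0.5795, 0.1368, 0.1885]
eef_rot: [[0.997, -0.083, -0.0], [-0.083, -0.997, -0.0], [-0.0, 0.0, -1.0]]
force: [0.6, 0.5, 0.4]
opening: 0.0852
finger_force: 0.0
```

```bash
python3 - <<'E'
from h import *
delta((.5813,.137,.042))
c=shot('scene'); save(c,'open.png')
E
```

```text
d tool mm [  1.8  -0.4 146.5] ->  [0.5813 0.137  0.042 ]
```

View pics/open.png

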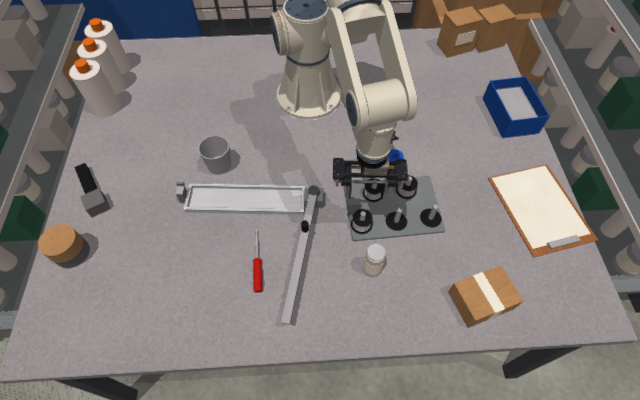

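The keeper bar is now open (it lies from (313,195) to (288,320)), clear of the can and screwdriver. Grasping the first spool.

Call:
drive_tool([
  [85,[2,0,50],0],
  [85,[0,0,50],0],
  [85,[0,0,30],0],
  [85,[0,0,16],0],
  [50,[0,0,0],0],
  [50,[0,0,0],0],
  [50,[0,0,0],0],
  [50,[0,0,0],0],
], newtons=35)

```text
time: 6.4
tool_pos: [0.5827, 0.1371, 0.044]
eef_rot: [[0.996, -0.084, 0.002], [-0.084, -0.997, 0.0], [0.002, -0.001, -1.0]]
force: [0.0, -0.8, 7.2]
opening: 0.0581
finger_force: 35.0
```

Call:
drive_tool([
  [50,[0,0,-30],0],
  [50,[0,0,-40],0],
  [50,[0,0,-50],0],
  [50,[0,0,-40],0],
  [50,[0,0,0],0],
  [50,[0,0,0],0],
])

```text
time: 7.15
tool_pos: [0.5806, 0.1367, 0.2012]
eef_rot: [[0.996, -0.084, -0.002], [-0.084, -0.996, -0.0], [-0.002, 0.001, -1.0]]
force: [-1.2, 0.1, -4.3]
opening: 0.0578
finger_force: 35.0
```

```bash
python3 - <<'E'
from h import *
p=arm.state()['tool_pos']
delta(tray(0,-.1,p[2]),tray(0,-.1,.040))
E
```

```text
d tool mm [-8.600e+01  4.702e+02  4.000e-01] ->  [ 0.4556 -0.3246  0.2012]
d tool mm [ 3.000e-01 -1.000e-01  1.612e+02] ->  [ 0.4556 -0.3246  0.04  ]
```

Call:
drive_tool([
  [50,[-8.6,47,0],0],
  [50,[-8.6,47,0],0],
  [50,[-8.6,47,0],0],
  [50,[-8.6,47,0],0],
  [50,[-8.6,47,0],0],
  [50,[-8.6,47,0],0],
  [50,[-8.6,47,0],0],
  [50,[-8.6,47,0],0],
  [50,[-8.6,47,0],0],
  [50,[-8.6,47,0],0],
  [50,[0,0,50],0],
  [50,[0,0,50],0],
])

```text
time: 8.65
tool_pos: [0.4552, -0.3243, 0.0996]
eef_rot: [[0.996, -0.085, -0.002], [-0.085, -0.996, 0.001], [-0.002, -0.001, -1.0]]
force: [0.1, -0.3, -4.0]
opening: 0.0583
finger_force: 34.9
```

```bash
python3 - <<'E'
from h import *
delta(tray(0,-.1,.040)); print(arm.state()['force'])
E
```

```text
d tool mm [ 0.5  0.4 59.6] ->  [ 0.4556 -0.3246  0.04  ]
[ 0.1490736  -0.3077975  -3.96586915]
```

Call:
drive_tool([
  [50,[0,0,30],0],
  [50,[0,0,20],0],
  [50,[0,0,6],0],
  [50,[0,0,4],0],
  [50,[0,0,0],0],
])

```text
time: 9.28
tool_pos: [0.4567, -0.3243, 0.0427]
eef_rot: [[0.996, -0.084, 0.0], [-0.084, -0.996, -0.0], [0.0, 0.0, -1.0]]
force: [1.1, 0.1, -2.6]
opening: 0.058
finger_force: 34.9
```

Call:
drive_tool([
  [50,[0,0,3],0],
  [68,[0,0,0],0],
  [75,[0,0,0],0],
  [75,[0,0,0],0],
  [75,[0,0,-30],0],
  [75,[0,0,-50],0],
  [80,[0,0,-50],0],
  [80,[0,0,-30],0],
  [80,[0,0,0],0],
])

```text
time: 10.4
tool_pos: [0.4579, -0.3252, 0.2022]
eef_rot: [[0.996, -0.084, 0.004], [-0.084, -0.996, -0.003], [0.004, 0.003, -1.0]]
force: [0.2, -0.6, -0.4]
opening: 0.0798
finger_force: 0.0
```

```bash
python3 - <<'E'
from h import *
p=arm.state()['tool_pos']
c=shot('top'); W=pts(c)
print('tray',spools(c,W,.035,.066,(.38,.55,-.42,-.03))); print('rack',spools(c,W,.046,.066,(.38,.68,.06,.42)))
delta((.4698,.187,p[2]),(.4698,.187,.042))
E
```

```text
tray [[ 4.531e-01 -3.141e-01  2.640e-02  5.040e-02  1.520e+02]]
rack [[4.670e-01 1.882e-01 2.970e-02 5.650e-02 3.230e+02]
 [4.617e-01 2.975e-01 2.970e-02 5.660e-02 3.210e+02]]
d tool mm [ -30.1 -510.8   -2.5] ->  [0.4698 0.187  0.2022]
d tool mm [ -0.3  -0.2 160.2] ->  [0.4698 0.187  0.042 ]
```

Call:
drive_tool([
  [85,[-3,-51,0],0],
  [85,[-3,-51,0],0],
  [85,[-3,-51,0],0],
  [85,[-3,-51,0],0],
  [85,[-3,-51,0],0],
  [85,[-3,-51,0],0],
  [85,[-3,-51,0],0],
  [85,[-3,-51,0],0],
  [85,[-3,-51,0],0],
  [85,[-3,-51,0],0],
  [85,[0,0,30],0],
  [85,[0,0,20],0],
])

```text
time: 11.95
tool_pos: [0.4678, 0.1868, 0.1468]
eef_rot: [[0.997, -0.082, -0.003], [-0.082, -0.997, -0.001], [-0.003, 0.002, -1.0]]
force: [-0.4, -1.2, -0.1]
opening: 0.0848
finger_force: 0.0
```

```bash
python3 - <<'E'
from h import *
delta((.4698,.187,.042))
E
```

```text
d tool mm [  2.3  -0.5 104.8] ->  [0.4698 0.187  0.042 ]
```

Call:
drive_tool([
  [85,[1,0,50],0],
  [85,[0,0,36],0],
  [85,[0,0,16],0],
  [50,[0,0,0],0],
  [50,[0,0,0],0],
  [50,[0,0,0],0],
  [50,[0,0,0],0],
])

```text
time: 12.82
tool_pos: [0.4713, 0.1868, 0.0488]
eef_rot: [[0.996, -0.084, 0.002], [-0.084, -0.996, 0.001], [0.002, -0.001, -1.0]]
force: [-0.3, 1.0, 5.5]
opening: 0.0585
finger_force: 35.0
```

Call:
drive_tool([
  [50,[0,0,-30],0],
  [50,[0,0,-40],0],
  [50,[0,0,-50],0],
  [50,[0,0,-40],0],
  [50,[0,0,0],0],
  [50,[0,0,0],0],
])

```text
time: 13.58
tool_pos: [0.4695, 0.186, 0.2065]
eef_rot: [[0.996, -0.084, -0.001], [-0.084, -0.996, -0.0], [-0.001, 0.001, -1.0]]
force: [0.7, -0.4, -3.3]
opening: 0.0591
finger_force: 35.0
```

```bash
python3 - <<'E'
from h import *
p=arm.state()['tool_pos']
delta(tray(0,0,p[2]),tray(0,0,.040))
E
```

```text
d tool mm [2.890e+01 4.101e+02 2.000e-01] ->  [ 0.464  -0.225   0.2065]
d tool mm [ 2.000e-01 -1.000e-01  1.665e+02] ->  [ 0.464 -0.225  0.04 ]
```

Call:
drive_tool([
  [50,[3.6,51,0],0],
  [50,[3.6,51,0],0],
  [50,[3.6,51,0],0],
  [50,[3.6,51,0],0],
  [50,[3.6,51,0],0],
  [50,[3.6,51,0],0],
  [50,[3.6,52,0],0],
  [50,[3.6,52,0],0],
  [50,[0,0,50],0],
  [50,[0,0,50],0],
  [50,[0,0,0],0],
])

```text
time: 14.95
tool_pos: [0.4607, -0.2228, 0.103]
eef_rot: [[0.996, -0.084, -0.01], [-0.084, -0.996, 0.005], [-0.01, -0.004, -1.0]]
force: [-0.1, -0.3, -1.7]
opening: 0.0588
finger_force: 35.0
```

```bash
python3 - <<'E'
from h import *
delta(tray(0,0,.044)); s=arm.state(); print(s['force'],s['opening'])
E
```

```text
d tool mm [ 4.1  2.1 58.9] ->  [ 0.464 -0.225  0.044]
[-0.12214343 -0.29743676 -1.72187165] 0.05875513919328289
```

Call:
drive_tool([
  [50,[2,1,30],0],
  [50,[0,0,18],0],
  [50,[0,0,8],0],
  [50,[0,0,2],0],
  [50,[0,0,0],0],
])

```text
time: 15.58
tool_pos: [0.4672, -0.2259, 0.0504]
eef_rot: [[0.996, -0.084, 0.001], [-0.084, -0.996, -0.0], [0.001, 0.0, -1.0]]
force: [-0.3, 0.0, -2.7]
opening: 0.0589
finger_force: 35.0
```

Call:
drive_tool([
  [50,[0,0,2],0],
  [68,[0,0,0],0],
  [75,[0,0,0],0],
  [75,[0,0,0],0],
  [75,[0,0,-30],0],
  [75,[0,0,-50],0],
  [80,[0,0,-50],0],
  [80,[0,0,-30],0],
  [80,[0,0,0],0],
])

```text
time: 16.7
tool_pos: [0.4681, -0.2264, 0.21]
eef_rot: [[0.996, -0.084, 0.004], [-0.084, -0.996, -0.002], [0.005, 0.002, -1.0]]
force: [-0.6, -0.3, -0.4]
opening: 0.0801
finger_force: 0.0
```

```bash
python3 - <<'E'
from h import *
p=arm.state()['tool_pos']
for n in('top','scene'):
  c=shot(n); W=pts(c)
  print('tray',spools(c,W,.035,.066,(.38,.55,-.42,-.03))); print('rack',spools(c,W,.046,.066,(.38,.68,.06,.42)))
delta((.4640,.297,p[2]),(.4640,.297,.042))
E
```

```text
tray []
rack [[4.617e-01 2.977e-01 2.980e-02 5.650e-02 3.200e+02]]
tray [[ 4.579e-01 -3.256e-01  3.010e-02  4.860e-02  2.220e+02]
 [ 4.676e-01 -2.250e-01  3.200e-02  4.840e-02  2.240e+02]]
rack [[4.677e-01 2.957e-01 3.070e-02 5.430e-02 1.730e+02]]
d tool mm [ -46.1 -520.6   -2.9] ->  [0.464 0.297 0.21 ]
d tool mm [1.00e-01 0.00e+00 1.68e+02] ->  [0.464 0.297 0.042]
```

Call:
drive_tool([
  [85,[-4.6,-52,0],0],
  [85,[-4.6,-52,0],0],
  [85,[-4.6,-52,0],0],
  [85,[-4.6,-52,0],0],
  [85,[-4.6,-52,0],0],
  [85,[-4.6,-52,0],0],
  [85,[-4.6,-52,0],0],
  [85,[-4.6,-52,0],0],
  [85,[-4.6,-52,0],0],
  [85,[-4.6,-52,0],0],
  [85,[0,0,30],0],
  [85,[0,0,20],0],
])

```text
time: 18.3
tool_pos: [0.4627, 0.2963, 0.1544]
eef_rot: [[0.997, -0.082, -0.003], [-0.082, -0.997, -0.002], [-0.003, 0.002, -1.0]]
force: [0.0, -0.4, -0.3]
opening: 0.0851
finger_force: 0.0
```

```bash
python3 - <<'E'
from h import *
delta((.4640,.297,.042))
E
```

```text
d tool mm [  1.6  -1.1 112.4] ->  [0.464 0.297 0.042]
```

Call:
drive_tool([
  [85,[0,-1,50],0],
  [85,[0,0,42],0],
  [85,[0,0,20],0],
  [50,[0,0,0],0],
  [50,[0,0,0],0],
  [50,[0,0,0],0],
  [50,[0,0,0],0],
])

```text
time: 19.18
tool_pos: [0.4647, 0.2974, 0.0462]
eef_rot: [[0.996, -0.084, 0.001], [-0.084, -0.996, 0.001], [0.001, -0.001, -1.0]]
force: [0.7, 0.1, -1.5]
opening: 0.0598
finger_force: 35.0
```

Call:
drive_tool([
  [50,[0,0,-30],0],
  [50,[0,0,-40],0],
  [50,[0,0,-50],0],
  [50,[0,0,-40],0],
  [50,[0,0,0],0],
  [50,[0,0,0],0],
])

```text
time: 19.92
tool_pos: [0.4637, 0.2968, 0.2046]
eef_rot: [[0.996, -0.084, -0.001], [-0.084, -0.996, -0.001], [-0.001, 0.001, -1.0]]
force: [0.3, 0.1, -2.6]
opening: 0.06
finger_force: 35.0
```

```bash
python3 - <<'E'
from h import *
p=arm.state()['tool_pos']
delta(tray(0,.1,p[2]),tray(0,.1,.040))
E
```

```text
d tool mm [4.4e+01 4.2e+02 2.0e-01] ->  [ 0.4724 -0.1254  0.2046]
d tool mm [ 2.000e-01 -1.000e-01  1.646e+02] ->  [ 0.4724 -0.1254  0.04  ]
```

Call:
drive_tool([
  [50,[5.5,52.5,0],0],
  [50,[5.5,52.5,0],0],
  [50,[5.5,52.5,0],0],
  [50,[5.5,52.5,0],0],
  [50,[5.5,52.5,0],0],
  [50,[5.5,52.5,0],0],
  [50,[5.5,52.5,0],0],
  [50,[5.5,52.5,0],0],
  [50,[0,0,50],0],
  [50,[0,0,50],0],
  [50,[0,0,0],0],
])

```text
time: 21.3
tool_pos: [0.4689, -0.124, 0.1013]
eef_rot: [[0.996, -0.084, -0.01], [-0.084, -0.996, 0.003], [-0.01, -0.002, -1.0]]
force: [0.0, -0.6, -2.3]
opening: 0.06
finger_force: 35.0
```

```bash
python3 - <<'E'
from h import *
delta(tray(0,.1,.0415)); s=arm.state(); print(s['force'],s['opening'])
E
```

```text
d tool mm [ 4.3  1.2 59.8] ->  [ 0.4724 -0.1254  0.0415]
[ 0.02484261 -0.6254031  -2.33206337] 0.0599578785034552
```

Call:
drive_tool([
  [50,[1,0,30],0],
  [50,[0,0,20],0],
  [50,[0,0,8],0],
  [50,[0,0,2],0],
  [50,[0,0,0],0],
  [50,[0,0,0],0],
])

```text
time: 22.05
tool_pos: [0.4747, -0.1251, 0.0464]
eef_rot: [[0.996, -0.084, 0.001], [-0.084, -0.997, -0.0], [0.001, 0.0, -1.0]]
force: [0.8, -0.6, -2.8]
opening: 0.0598
finger_force: 35.0
```

Call:
drive_tool([
  [50,[0,0,1.5],0],
  [68,[0,0,0],0],
  [75,[0,0,0],0],
  [75,[0,0,0],0],
  [75,[0,0,-30],0],
  [75,[0,0,-50],0],
  [60,[0,0,-50],0],
  [50,[0,0,-30],0],
  [50,[0,0,0],0],
])

```text
time: 23.18
tool_pos: [0.4757, -0.1254, 0.2064]
eef_rot: [[0.996, -0.084, 0.005], [-0.084, -0.996, -0.001], [0.005, 0.001, -1.0]]
force: [0.3, 0.5, -0.1]
opening: 0.0505
finger_force: 0.0
```

```bash
python3 - <<'E'
from h import *
p=arm.state()['tool_pos']
for n in('top','scene'):
  c=shot(n); W=pts(c); save(c,n+'3.png')
  q=spools(c,W,.035,.066,(.38,.55,-.42,-.03))
  print('tray',q,[np.round([(r[:2]-TC)@TX,(r[:2]-TC)@TY],4) for r in q]); print('rack',spools(c,W,.046,.066,(.38,.68,.06,.42)))
  m=(W[...,2]>.098)&(W[...,2]<.112)&(abs(W[...,0]-.62)<.05)&(abs(W[...,1]+.04)<.04); print('knob',W[m].mean(0),m.sum())
delta(np.r_[knob(1.43)[:2],p[2]],knob(1.43,.088))
E
```

```text
tray [] []
rack []
knob [ 0.61572279 -0.03558393  0.10566051] 55
tray [[ 4.568e-01 -3.250e-01  3.140e-02  4.840e-02  2.200e+02]
 [ 4.686e-01 -2.265e-01  3.080e-02  4.850e-02  2.170e+02]
 [ 4.752e-01 -1.272e-01  3.090e-02  4.790e-02  2.190e+02]] [array([ 0.0012, -0.1002]), array([ 0.0047, -0.0011]), array([0.0029, 0.0984])]
rack []
knob [ 0.62309398 -0.03812542  0.10370169] 42
d tool mm [137.3 -99.7  -2.9] ->  [ 0.619  -0.037   0.2064]
d tool mm [  0.    0.  118.4] ->  [ 0.619 -0.037  0.088]
```

View pics/scene3.png

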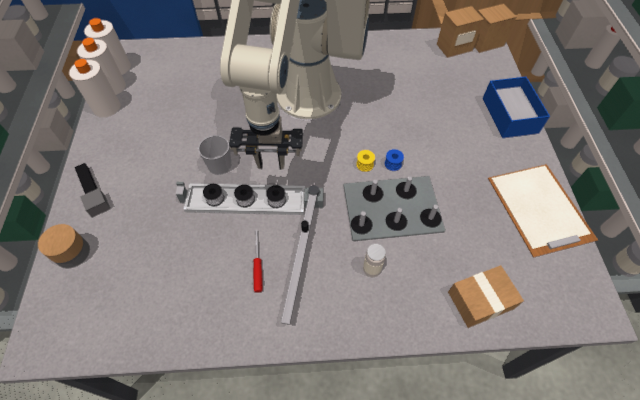

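All three spools lie in the tray at (213,194), (244,195), (276,196), and the rack is empty. Now closing the bar by its knob at (305,226).

Call:
drive_tool([
  [50,[46,-33,0],0],
  [50,[46,-33,0],0],
  [50,[45,-33,0],0],
  [50,[0,0,0],0],
  [50,[0,0,40],0],
  [50,[0,0,30],0],
  [50,[0,0,0],0],
], newtons=20)

```text
time: 24.15
tool_pos: [0.6155, -0.0382, 0.1306]
eef_rot: [[0.996, -0.084, -0.007], [-0.084, -0.996, 0.0], [-0.007, 0.0, -1.0]]
force: [0.4, 0.3, 0.2]
opening: 0.0496
finger_force: 0.0
```

```bash
python3 - <<'E'
from h import *
delta(knob(1.43,.088))
E
```

```text
d tool mm [ 3.7 -1.4 42.6] ->  [ 0.619 -0.037  0.088]
```

Call:
drive_tool([
  [50,[2,-1,25],0],
  [50,[0,0,14],0],
  [50,[0,0,0],0],
  [15,[0,0,0],0],
  [15,[0,0,0],0],
  [15,[0,0,0],0],
  [15,[0,0,0],0],
])

```text
time: 25.02
tool_pos: [0.6214, -0.0371, 0.0957]
eef_rot: [[0.996, -0.084, 0.001], [-0.084, -0.996, -0.0], [0.001, 0.0, -1.0]]
force: [0.3, -0.5, 4.6]
opening: 0.0215
finger_force: 20.0
```

```bash
python3 - <<'E'
from h import *
p=arm.state()['tool_pos'];d=p[:2]-PIN; print(np.hypot(*d),np.arctan2(d@TX,-d@TY))
delta(*[knob(t,p[2]) for t in np.r_[np.arange(1.3,.15,-.13),.06,0]])
c=shot('scene');W=pts(c);print(spools(c,W,.035,.066,(.38,.55,-.42,-.03)))
E
```

```text
0.14235051389331582 1.4336994189567627
d tool mm [-6.1 18.  -0. ] ->  [ 0.6138 -0.0545  0.0957]
d tool mm [-6.  17.2 -0. ] ->  [ 0.6064 -0.0711  0.0957]
d tool mm [-8.2 16.2 -0. ] ->  [ 0.5969 -0.0866  0.0957]
d tool mm [-10.2  15.   -0. ] ->  [ 0.5854 -0.1007  0.0957]
d tool mm [-12.1  13.6  -0. ] ->  [ 0.5722 -0.1133  0.0957]
d tool mm [-13.7  11.9  -0. ] ->  [ 0.5576 -0.124   0.0957]
d tool mm [-15.2  10.   -0. ] ->  [ 0.5416 -0.1327  0.0957]
d tool mm [-16.3   8.   -0. ] ->  [ 0.5247 -0.1393  0.0957]
d tool mm [-17.2   5.8  -0. ] ->  [ 0.507  -0.1436  0.0957]
d tool mm [-27.6   4.4  -0. ] ->  [ 0.4791 -0.1457  0.0957]
d tool mm [-8.4  0.2 -0. ] ->  [ 0.4707 -0.1453  0.0957]
[[ 4.577e-01 -3.256e-01  3.230e-02  4.830e-02  2.190e+02]
 [ 4.684e-01 -2.282e-01  3.100e-02  4.840e-02  2.190e+02]
 [ 4.755e-01 -1.260e-01  3.010e-02  4.760e-02  1.440e+02]]
```

Call:
drive_tool([
  [15,[-6,18,0],0],
  [15,[-6,17,0],0],
  [15,[-8,16,0],0],
  [15,[-10,15,0],0],
  [15,[-12,13.5,0],0],
  [15,[-14,12,0],0],
  [15,[-15,10,0],0],
  [15,[-16,8,0],0],
  [15,[-17,6,0],0],
  [15,[-14,3,0],0],
  [15,[0,0,0],0],
], newtons=40)

```text
time: 26.45
tool_pos: [0.4936, -0.145, 0.0955]
eef_rot: [[0.996, -0.085, 0.001], [-0.085, -0.996, 0.001], [0.001, -0.001, -1.0]]
force: [2.1, 4.4, 2.1]
opening: 0.0209
finger_force: 40.0
```

```bash
python3 - <<'E'
from h import *
p=arm.state()['tool_pos'];d=p[:2]-PIN; print(np.hypot(*d),np.arctan2(d@TX,-d@TY))
delta(knob(0,p[2]))
E
```

```text
0.13964534306588 0.16401679901475838
d tool mm [-22.8   2.2  -0. ] ->  [ 0.4707 -0.1453  0.0955]
```

Call:
drive_tool([
  [15,[-8,0.5,0],0],
  [15,[-7,0.5,0],0],
  [15,[-5,0,0],0],
  [15,[0,0,0],0],
])

```text
time: 26.95
tool_pos: [0.4744, -0.145, 0.0955]
eef_rot: [[0.996, -0.084, 0.002], [-0.084, -0.996, -0.001], [0.002, 0.001, -1.0]]
force: [3.2, -2.2, 2.8]
opening: 0.0211
finger_force: 40.0
```

Call:
drive_tool([
  [15,[-2,0,0],0],
  [15,[-1,0,0],0],
  [15,[0,0,0],0],
])

```text
time: 27.32
tool_pos: [0.4715, -0.1448, 0.0955]
eef_rot: [[0.996, -0.084, 0.002], [-0.084, -0.996, -0.001], [0.002, 0.001, -1.0]]
force: [4.3, -3.0, 3.5]
opening: 0.0213
finger_force: 40.0
```

```bash
cat > bar.py <<'E'
from h import *
p=arm.state()['tool_pos'];d=p[:2]-PIN; print(np.hypot(*d),np.arctan2(d@TX,-d@TY))
for n in('top','scene'):
    c=shot(n); W=pts(c); save(c,n+'4.png'); o=np.array([0,0]) 
    q=(W[...,:2]-PIN); a=-(q@TY); b=q@TX
    m=(W[...,2]>.05)&(W[...,2]<.075)&(c['image'].max(-1)>90)&(a>.2)&(a<.41)&(abs(b)<.08)
    P=np.c_[a[m],b[m]]
    if m.sum()>20:
        k=np.polyfit(P[:,0],P[:,1],1); print(n,m.sum(),'slope',k[0],'b at .31',np.polyval(k,.31),'z',np.median(W[m][:,2]))
    k=(abs(a-.421)<.012)&(abs(b)<.03)&(W[...,2]>.05); print('lug/catch b',np.nanmedian(b[k]),np.nanmax(W[...,2][k]) if k.any() else None)
E
python3 bar.py
```

```text
0.13943031639455641 0.005308965595273584
top 64 slope -0.36863349696090497 b at .31 0.03483191436525995 z 0.06683046125324255
lug/catch b -0.005512385657395078 0.07150960199594525
scene 481 slope 0.009277955939720584 b at .31 0.007905864581037767 z 0.06431615696633597
lug/catch b -0.002255225496533998 0.07338285026936608
```

Call:
drive_tool([
  [15,[-1.5,0,0],0],
  [15,[0,0,0],0],
  [15,[0,0,0],0],
])

```text
time: 27.8
tool_pos: [0.4699, -0.1446, 0.0955]
eef_rot: [[0.996, -0.084, 0.002], [-0.084, -0.996, -0.001], [0.002, 0.001, -1.0]]
force: [3.8, -3.1, 4.2]
opening: 0.021
finger_force: 40.0
```

Call:
drive_tool([
  [15,[-1.5,0,0],0],
  [15,[0,0,0],0],
  [15,[0,0,0],0],
])

```text
time: 28.18
tool_pos: [0.4696, -0.1446, 0.0955]
eef_rot: [[0.996, -0.084, 0.004], [-0.084, -0.996, -0.001], [0.004, 0.001, -1.0]]
force: [8.6, -3.1, -1.3]
opening: 0.0213
finger_force: 40.0
```

```bash
python3 bar.py
```

```text
0.13944008673221836 -0.008469552409786004
top 65 slope -0.287794639379608 b at .31 0.02398645487361456 z 0.066998438418305
lug/catch b -0.00501820125189769 0.07272734188555818
scene 492 slope 0.0015716499308346952 b at .31 0.0037090324876172492 z 0.06413006156803358
lug/catch b 0.00017371772147972524 0.07099844608443773
```

Call:
drive_tool([
  [15,[-1.5,0,0],0],
  [15,[0,0,0],0],
  [15,[1.5,0,0],0],
  [15,[0,0,0],0],
  [40,[0,0,0],0],
  [50,[0,0,0],0],
  [50,[0,0,0],0],
  [50,[0,0,-30],0],
  [50,[0,0,-40],0],
  [50,[0,0,-50],0],
  [50,[0,-50,0],0],
  [50,[0,-50,0],0],
])

```text
time: 29.78
tool_pos: [0.4759, -0.0437, 0.2158]
eef_rot: [[0.996, -0.085, 0.001], [-0.085, -0.996, -0.0], [0.001, 0.0, -1.0]]
force: [0.6, 0.2, 0.1]
opening: 0.0496
finger_force: 0.0
```

Call:
drive_tool([
  [50,[0,-50,0],0],
  [50,[0,-50,0],0],
  [50,[0,-50,0],0],
  [50,[0,0,0],0],
  [50,[0,0,0],0],
])

```text
time: 30.4
tool_pos: [0.4879, 0.1048, 0.2148]
eef_rot: [[0.997, -0.083, -0.001], [-0.083, -0.997, -0.001], [-0.001, 0.001, -1.0]]
force: [1.0, -0.8, 0.2]
opening: 0.0501
finger_force: 0.0
```

```bash
python3 bar.py; python3 - <<'E'
from h import *
c=shot('top'); W=pts(c)
im=cv2.cvtColor(c['image'],cv2.COLOR_RGB2BGR); s=cv2.cvtColor(shot('scene')['image'],cv2.COLOR_RGB2BGR)
cv2.imwrite('pics/fin.png',np.vstack([cv2.resize(im[190:260,300:500],(800,280),interpolation=2),cv2.resize(s[160:240,165:340],(800,300),interpolation=2)]))
E
```

```text
0.11073192629735032 -3.106041224003844
top 712 slope -0.0028121569212339673 b at .31 -0.0023097993848903062 z 0.06636324602545501
lug/catch b -0.00501327350009173 0.07387684766157931
scene 494 slope 0.0039877895497254165 b at .31 0.0037657437223068404 z 0.06428647764083861
lug/catch b -0.0021721434369116046 0.07049801019889723
```

View pics/fin.png

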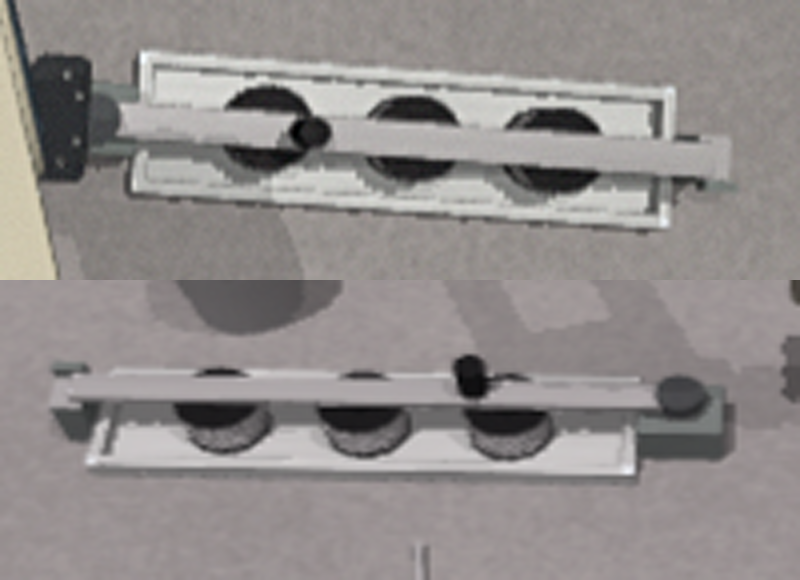

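The bar lies along the middle of the tray against the lug, at about 0 rad in both views. The three spools lie flat beneath it, at about (268,128), (412,138), (555,148) in the top crop, and the gripper is clear.

```bash
python3 -c "
from plant import arm
print(arm.job_done())"
```

```text
the job is handed in; nothing more can be done
None
```

The job is handed in at about 31 s of the 210 s allowed: all three spools lie flat in the tray, the keeper bar is shut against its lug (about 0 rad in the last images), and the can, screwdriver and pail were not touched; no verdict came back.

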